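# Slide the deep sample tin out of the row and shut it in the counter

## Robot

A 6-joint arm with a two-finger parallel gripper is mounted at the origin on the work surface. World frame = base frame: x ahead of the robot, y to its left, z up, the work surface at z = 0. Lengths are in m, angles in degrees, forces in N, time in s.
With the tool pointing down it reaches from about 0.3 to 0.75 m from the base axis. Payload 8.5 kg.
Tool frame: the origin (TCP) lies midway between the tips of the shut fingers; the grasp point (between the pads) lies 19 mm behind it; z points along the fingers, y is the line along which they close (so a half turn about z gives the same grasp; the last joint's range is limited). The gripper opens to 85 mm and grips with 20 to 120 N. Pads are 22 mm wide; open, the fingers measure 114 mm over their backs; the gripper's body (76 mm by 85 mm) begins 54 mm behind the grasp point. The pads swing forward as they close: fully open they stand 13 mm farther back than shut.
Start: joints at [-82.237, 21.807, 74.336, -0, 83.858, -12.336], TCP at [0.189, -0.516, 0.231] pointing down, gripper open.
Joint ranges: [-178.18, 178.18], [-50.72, 133.34], [12.68, 142.11], [-81.47, 261.47], [9.98, 163.14], [-165.26, 165.26]. Speed limits (degrees/s): [136.94, 136.94, 180, 180, 180, 180].

## Interface

Orientations are given as a 3x3 rotation matrix whose columns are the frame's x, y, z axes.
In Python, from rig import monitor, optics, close_job, models gives the robot as it stands.
- The arm moves only by the tool step_arm, never from a script. Its arguments are lists of equal length, an entry for each row: "fingers": the closure, from -1 (fully open) to 1 (shut); "travel": the shift along the tool's x, y, z scaled (see below), a list of three; "twist": the turn about the tool's z scaled (see below). In form: {"fingers": [fingers, ...], "travel": [[tx, ty, tz], ...], "twist": [twist, ...]}. A call has 1 to 10 rows; each row shifts and turns the commanded pose from where the row before left it, along the tool's axes as they then stand; what a row does not reach is not made up. The controller multiplies each number of a shift by 100 mm and each number of a turn by pi rad. A row lasts 1/8 s, in which the tool goes at most 62.5 mm and 10.7 degrees, less where a joint would pass 70% of its speed; a pose out of reach is approached as far as the arm can. A call with a number of a shift or a turn outside -1 to 1 is refused whole. A call with a gripper value outside its range is refused whole. The fingers move at their own pace and stop on an object; "force" is the grip in N (left out, the last holds). Time passes only in rows, so rows that do not move let the fingers close. It gives the time, the measured TCP pose, the force, the opening and the grip force at its end, in the units of the state.
- monitor.observe(): the state, without advancing time (a new reading comes with each control period).
- optics.get_image(name): name is "scene" or "top"; returns (picture, depth): 420x560x3 uint8, blue, green, red; 420x560 float32, m along the optical axis (not along the pixel's ray), 0 where there is no reading.
- optics.get_calibration(name): a dict with "vertical_fov" (degrees; the focal length in pixels is half the picture's height over the tangent of half this angle, whatever the lens; pixels are square), "cx", "cy" (the principal point, pixels), "distortion" ([k1, k2, p1, p2, k3] as OpenCV has them; the pictures are not rectified), "world_from_camera" (4x4, takes a point from camera to world coordinates). Camera axes: x right, y up, looking along -z (the intrinsics and any distortion apply to the point x, -y, -z); pixel columns grow to the right and rows downward; lengths in m; the calibration is good to about 2 mm. A picture is of the moment at which its call begins. get_calibration takes no time and is no camera call.
- close_job(): hands the job in; it is judged then, once.
Trained networks look in the newest picture that a camera, given by its name, has taken for a name from the list of things; names that differ only in an ending like _2 or _b are one class to them, and where a whole thing is asked for, a point or a joint stands for the part that bears it (a point fixed in the world has none). Each returns a list of dicts, best first, with "confidence" (0 to 1); they miss things now and then, are a little off and sometimes report something else, mostly with a low value. They report only what shows in the picture. A call takes as long as a camera call.
- models.trace(camera, query): "mask" (420x560 bool, what is visible of it) and "point" ([column, row] in pixels, amid what is visible of it).
- models.landmark_of(camera, query): "point" ([column, row] in pixels: a listed point, or the origin of a listed thing).
The state is a dict: "time_s": time; "q": joint angles; "qvel": joint speeds; "joint_efforts": joint torques, N m; "position": TCP position; "tool_rot": TCP orientation; "ft_force": force on the tool from outside, world axes, zero at the start; "wrist_torque": the same for the moment, N m; "grip_width": finger opening in m; "gripper_force": force on a finger pad.
Only numpy, scipy, OpenCV 4.12 (cv2) and the standard library are available. Lean on these libraries where they do the work, as an engineer would, in place of code of your own. Each camera call takes 0.05 s, during which the arm holds its last target. There are 200 camera calls.

## Task

Slide the deep tin straight out from the row of touching tins without disturbing the two shallow ones, keep it flat on the bench, and push it fully home into the U-shaped bay of the sample counter. Then swing the bay's gate fully shut behind it, let go, and leave everything else on the bench where it stands.

Things in the scene. Friction and masses are not known exactly. Their poses are not given: they have to be found in the camera images.
- tin_deep: deep closed aluminium tin, an upright disc 90 mm in diameter, 42 mm high (too wide to grasp across; about 0.2 kg). Origin: centre of its underside; z up. One of three tins of equal diameter in a straight row, each touching the next (gap under 0.5 mm); it may be at either end or in the middle. The bench is clear on both long sides of the row and from there to the bay
- tin_flat_a: a shallow closed aluminium tin, 90 mm in diameter, 20 mm high, in the same row; must stay put. Origin: centre of its underside. The row runs roughly along world x (up to 0.2 rad off it), at the robot's right (negative y)
- tin_flat_b: the other shallow tin, same as tin_flat_a; must stay put
- bay_home (a point): point on the bench (z = 0) where the middle of a tin stands when fully home in the counter's bay, at the robot's left. x points into the bay (roughly world +y), y to the bay's left, z up. The bay is a U: two dark steel walls 20 mm high, 98 mm apart (inner faces at y = +-49 mm), from x = -47 to the counter's face at x = +47; its floor is the bare bench
- counter: the grey sample counter, fixed; same origin and axes as bay_home. Its head (x = 47 to 187 mm, y = +-95 mm) is 110 mm high, plus 7 mm of keys and display. In front of the bay the two walls flare outwards, from y = +-53 at x = -44 to y = +-77 mm at x = -88 mm, 20 mm high
- gate (a joint): angle (rad) of the gate, a steel bar on a vertical hinge at x = -56, y = +62 mm in bay_home's frame. 0 = shut, at its stop: it lies across the mouth along -y, 6 mm behind a tin that is home. It grows as it opens: from the hinge the bar points to (-sin(angle), -cos(angle)) in that frame. Starts at 1.65 to 1.95, stop at 2.2; stays where left; 0.6 N at the knob swings it
- gate_knob (a point): centre of the top of the gate's knob, an upright black peg of 14 mm diameter standing on the bar 112 mm from the hinge, top at z = 58 mm. The bar is 10 mm thick, lies at z = 24 to 33 mm (it passes above the walls) and ends 7 mm past the knob
- beaker: a glass beaker, 56 mm wide and 70 mm high, near the robot at its right; bystander, leave alone. Origin: centre of its underside
- jar: a small brown jar with a white cap, 54 mm wide and 60 mm high, on the far side of the bench; bystander. Origin: centre of its underside
- stapler: a blue stapler, 120 mm long, 30 mm wide, about 50 mm high, near the robot at its left; bystander. Origin: centre of its underside, x along it
- slide_box: a grey box 90 x 55 x 34 mm on the far side of the bench; bystander. Origin: centre of its underside
- spatula: a spatula 190 mm long lying on the bench at the far right; bystander. Origin on its underside, x along it
- power_brick: a black power supply brick 110 x 50 x 32 mm on the far side of the bench; bystander. Origin: centre of its underside

How it is judged (in metres and radians):
On the way, in this order (a step that is already met when the one before it is completed fails the run):
1. the deep tin stands clear of both shallow tins (a gap of at least 15 mm), the gate still open (horizontal distance between tin_deep and tin_flat_a above 0.105 m and horizontal distance between tin_deep and tin_flat_b above 0.105 m and value of joint gate above 1 rad), for 0.1 s.
2. the deep tin is home in the bay, within 12 mm, and the gate not yet shut (horizontal distance between tin_deep and bay_home below 0.012 m and value of joint gate above 0.3 rad), for 0.1 s.
3. the gate is shut behind the tin (value of joint gate below 0.08 rad and horizontal distance between tin_deep and bay_home below 0.012 m), for 0.2 s.
At the end, for the whole second after the job is handed in: The deep tin stands flat and still in the bay with its middle within 12 mm of bay_home, the gate is shut (under 0.08 rad), and both shallow tins are within 8 mm of where they started (all of step 3 and height (world z) of tin_deep below 0.004 m and angle between tin_deep's own z axis and vertical below 0.06 rad and linear speed of tin_deep below 0.01 m/s and distance of each of tin_flat_a, tin_flat_b from where it was at the start of the episode below 0.008 m); the robot touches nothing.
It fails at once if a shallow tin is moved by more than 8 mm (distance of any of tin_flat_a, tin_flat_b from where it was at the start of the episode above 0.008 m).
It fails at once if the deep tin is lifted off the bench (more than 12 mm) or tipped (more than 0.25 rad) (height (world z) of tin_deep above 0.012 m or angle between tin_deep's own z axis and vertical above 0.25 rad).
It fails at once if another thing on the bench is moved by more than 20 mm (distance of any of beaker, jar, stapler, slide_box, spatula, power_brick from where it was at the start of the episode above 0.02 m).
It also fails if it takes over 72 s, if anything falls off the work surface, if the arm or the gripper's body presses on something with over 40 N, if the wrist force passes 120 N, or if a joint passes its speed limit or range.

## Working session

There is one attempt and no reset: what is moved stays moved. The work goes in short steps, Python scripts to look and compute and a tool call to move; the robot and the scene stay as the last step left them, time stands still between calls to the robot, and variables do not carry over. Pictures are saved under pics/ and viewed, at most 10 in all, crops included, and the job is handed in when it is done.

Besides the shell and the picture viewer there is one more tool, called after "Request:" as name([rows], argument=value, ...), one row to a line, values as JSON. step_arm: Moves the arm, as the interface text tells. Its arguments: {"type":"object","properties":{"fingers":{"type":"array","items":{"type":"number"}},"travel":{"type":"array","items":{"type":"array","items":{"type":"number"}}},"twist":{"type":"array","items":{"type":"number"}},"force":{"type":"number"}},"required":["fingers","travel","twist"]}

```bash
mkdir -p pics; cat > h.py <<'E'
import numpy as np, cv2
from rig import monitor, optics, close_job, models
def K(name):
    c=optics.get_calibration(name); f=210/np.tan(np.radians(c["vertical_fov"])/2)
    return np.array([[f,0,c["cx"]],[0,f,c["cy"]],[0,0,1]]),np.array(c["distortion"],float),np.array(c["world_from_camera"])
def ray(name,px):
    k,d,T=K(name); u=cv2.undistortPoints(np.array(px,float).reshape(-1,1,2),k,d).reshape(-1,2)
    r=np.c_[u[:,0],-u[:,1],-np.ones(len(u))]
    return T[:3,3],r@T[:3,:3].T,r
def atz(name,px,z):
    o,r,_=ray(name,px); return o+r*((z-o[2])/r[:,2])[:,None]
def cloud(name,depth,mask):
    v,u=np.nonzero(mask&(depth>0)); o,r,_=ray(name,np.c_[u,v]); return o+r*depth[v,u][:,None]
E
cat > m.py <<'E'
from h import *
for cam in("top","scene"):
    im,dp=optics.get_image(cam); cv2.imwrite(f"pics/{cam}0.png",im)
    for q in("tin_deep","tin_flat_a","gate","gate_knob","counter","beaker","stapler"):
        for t in models.trace(cam,q)[:3]:
            if t["confidence"]<.3: continue
            p=cloud(cam,dp,t["mask"]); 
            if len(p)<5: continue
            zt=np.percentile(p[:,2],90); s=p[abs(p[:,2]-zt)<.004]
            print(cam,q,round(t["confidence"],2),t["point"],"ztop",zt.round(3),"mean",s.mean(0).round(4),"min",s.min(0).round(3),"max",s.max(0).round(3),len(s))
    for q in("bay_home","gate_knob","tin_deep","tin_flat_a","counter"):
        for t in models.landmark_of(cam,q)[:3]:
            if t["confidence"]>.2: print(cam,"lm",q,round(t["confidence"],2),t["point"],atz(cam,[t["point"]],.058 if "knob" in q else 0).round(4))
s=monitor.observe(); print(s["time_s"],s["position"],s["tool_rot"])
E
python3 m.py
```

```text
top tin_deep 0.62 [315.5, 240.9] ztop 0.045 mean [ 0.4449 -0.1949  0.043 ] min [ 0.403 -0.238  0.041] max [ 0.485 -0.151  0.048] 436
top tin_flat_a 0.77 [315.7, 179.3] ztop 0.023 mean [ 0.6256 -0.1942  0.0211] min [ 0.582 -0.237  0.019] max [ 0.67  -0.153  0.026] 387
top tin_flat_a 0.62 [316.1, 209.9] ztop 0.023 mean [ 0.5336 -0.1937  0.021 ] min [ 0.493 -0.238  0.019] max [ 0.578 -0.151  0.026] 413
top tin_flat_a 0.36 [249.2, 129.7] ztop 0.063 mean [ 0.7828 -0.0078  0.0617] min [ 0.761 -0.031  0.059] max [0.805 0.012 0.067] 127
top gate 0.58 [202.8, 210.0] ztop 0.043 mean [0.5382 0.152  0.041 ] min [0.531 0.06  0.04 ] max [0.547 0.184 0.044] 9
top gate_knob 0.62 [215.5, 209.0] ztop 0.056 mean [0.5443 0.0655 0.0565] min [0.539 0.059 0.052] max [0.55  0.073 0.06 ] 16
top counter 0.55 [118.4, 200.3] ztop 0.116 mean [0.5658 0.362  0.1147] min [0.469 0.275 0.112] max [0.663 0.438 0.12 ] 1779
top beaker 0.91 [365.0, 290.6] ztop 0.07 mean [ 0.3034 -0.3218  0.0696] min [ 0.283 -0.349  0.066] max [ 0.333 -0.296  0.073] 52
top stapler 0.86 [165.0, 284.8] ztop 0.047 mean [0.3392 0.2627 0.0464]
[... 1488 characters left out ...]
[0.317 0.199 0.038] max [0.363 0.3   0.046] 109
scene lm bay_home 0.73 [369.9, 186.6] [[0.5833 0.2557 0.    ]]
scene lm gate_knob 0.59 [309.7, 189.1] [[0.5364 0.0646 0.058 ]]
scene lm tin_deep 0.76 [203.4, 238.4] [[ 0.4423 -0.1979  0.    ]]
scene lm tin_deep 0.42 [126.3, 242.9] [[ 0.3282 -0.3327  0.    ]]
scene lm tin_flat_a 0.84 [259.5, 276.1] [[ 0.6303 -0.1965  0.    ]]
scene lm tin_flat_a 0.76 [228.7, 257.0] [[ 0.5357 -0.2009  0.    ]]
scene lm counter 0.69 [364.9, 191.4] [[0.5882 0.2271 0.    ]]
1.3 [ 0.18903202 -0.51648669  0.23130992] [[ 9.39073674e-01  3.43715919e-01  4.40686520e-05]
 [ 3.43715917e-01 -9.39073675e-01  4.19804255e-05]
 [ 5.58130515e-05 -2.42756153e-05 -9.99999998e-01]]
```

View pics/top0.png

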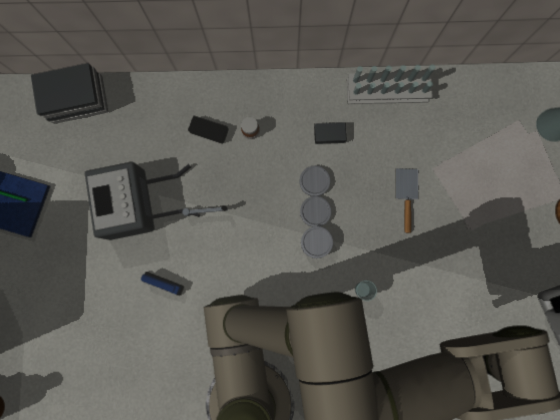

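View pics/scene0.png

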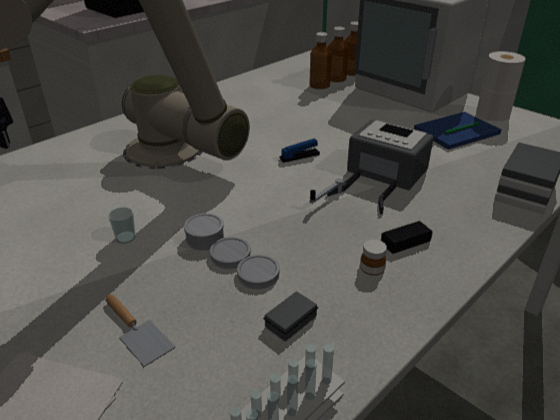

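The top view shows the row along world x, with the deep tin at the near end (317,241) and the flat tins at (316,210) and (316,180). The counter is at (118,200), slightly turned, and the gate is open with its knob near (225,208). I'll fit the bay pose more precisely next.

```bash
cat > f.py <<'E'
from h import *
from scipy.optimize import least_squares
for cam in("top","scene"):
    im,dp=optics.get_image(cam)
    p=cloud(cam,dp,np.ones(dp.shape,bool))
    b=p[(p[:,0]>.4)&(p[:,0]<.75)&(p[:,1]>.2)&(p[:,1]<.55)&(p[:,2]>.095)&(p[:,2]<.125)]
    r=cv2.minAreaRect(b[:,:2].astype(np.float32)*1000); print(cam,"head",r)
    best=[]
    # fit rectangle 140x190 by maximising inliers w/ known size
    from itertools import product
    c0=np.array(r[0])/1000
    for th in np.radians(np.arange(0,14,.5)):
        ax=np.array([-np.sin(th),np.cos(th)]); ay=np.array([-np.cos(th),-np.sin(th)])
        u=b[:,:2]@ax; v=b[:,:2]@ay
        e=[np.percentile(u,q) for q in(.7,99.3)]+[np.percentile(v,q) for q in(.7,99.3)]
        best.append(((e[1]-e[0])*(e[3]-e[2]),np.degrees(th),e[1]-e[0],e[3]-e[2],*( (e[0]+e[1])/2*ax+(e[2]+e[3])/2*ay)))
    a=min(best); print(np.round(a,4)); th=np.radians(a[1])
    print("home",np.array(a[4:])-.117*np.array([-np.sin(th),np.cos(th)]))
    # low stuff: walls & gate & knob
    w=p[(p[:,0]>.42)&(p[:,0]<.75)&(p[:,1]>.03)&(p[:,1]<.30)&(p[:,2]>.012)&(p[:,2]<.075)]
    np.save(f"w_{cam}.npy",w)
    k=w[(w[:,2]>.045)&(w[:,1]<.13)]; print("knob",k.mean(0),k.min(0),k.max(0),len(k))
    x0,x1,y0,y1=(80,260,130,250) if cam=="top" else (290,440,110,225)
    cv2.imwrite(f"pics/{cam}c.png",cv2.resize(im[y0:y1,x0:x1],None,fx=4,fy=4,interpolation=cv2.INTER_CUBIC))
# joint view of height map 1px=.5mm
E
python3 f.py
python3 - <<'E'
import numpy as np,cv2
I=np.full((560,700,3),255,np.uint8)
for c,col in(("top",(0,0,255)),("scene",(255,0,0))):
    for x,y,z in np.load(f"w_{c}.npy"):
        cv2.circle(I,(int((.30-y)*2400),int((.72-x)*2000)-0),1,col,-1)
# uniform scale 2000/m
I[:]=255
for c,col in(("top",(0,0,255)),("scene",(255,0,0))):
    for x,y,z in np.load(f"w_{c}.npy"):
        cv2.circle(I,(int((.30-y)*2000),int((.70-x)*2000)),2,col,-1)
for i in range(0,28): 
    cv2.line(I,(i*20,0),(i*20,560 if i%5==0 else 5),(180,180,180),1); cv2.line(I,(0,i*20),(700 if i%5==0 else 5,i*20),(180,180,180),1)
cv2.imwrite("pics/map.png",I)
E
```

```text
top head ((567.3165283203125, 358.5287170410156), (191.47061157226562, 142.94046020507812), 10.660331726074219)
[ 0.0258 10.5     0.1386  0.1858  0.5655  0.3578]
home [0.58679632 0.24280867]
knob [0.54437362 0.06552782 0.05607709] [0.53872017 0.0597281  0.04662392] [0.55045372 0.07263432 0.06114045] 21
scene head ((566.4578857421875, 355.1787109375), (190.96267700195312, 144.2314910888672), 11.715593338012695)
[ 0.0248 10.5     0.1338  0.1852  0.5685  0.3542]
home [0.58977903 0.23912157]
knob [0.54574972 0.06433964 0.0521914 ] [0.53764635 0.05778358 0.04531661] [0.55269929 0.07217659 0.05690753] 33
```

View pics/map.png

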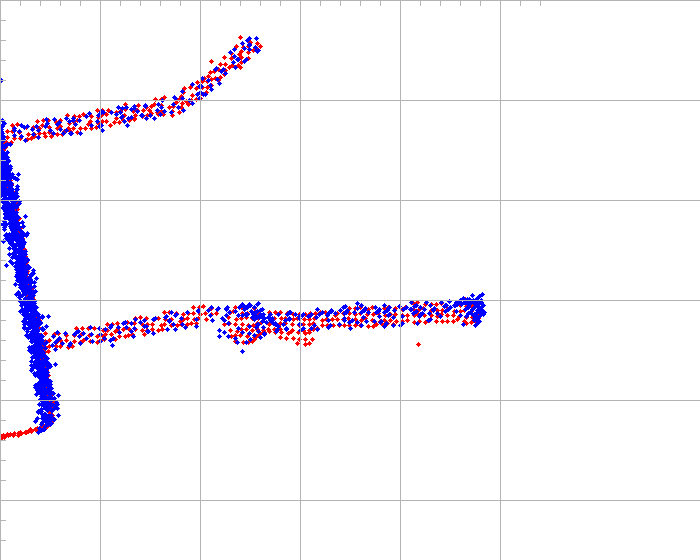

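View pics/topc.png

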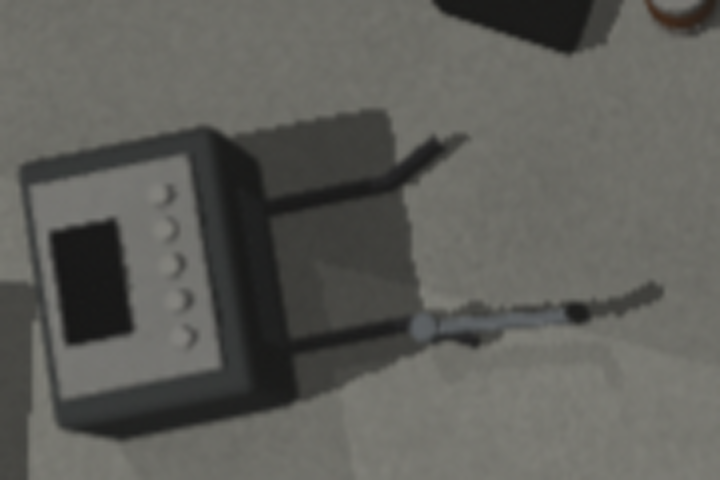

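The map puts bay_home at about (0.588, 0.241), with bay x at 100° world heading. The gate is at about 1.67 rad with its hinge near (0.537, 0.175), and the deep tin is at (0.445, −0.195). First I turn the tool and part-close the fingers.

Request:
step_arm([
  [0, 0, 0],
  [0, 0, 0],
  [0, 0, 0],
  [0, 0, 0],
  [0, 0, 0],
  [0, 0, 0],
  [0, 0, 0],
  [0, 0, 0],
], fingers=[0.06, 0.06, 0.06, 0.06, 0.06, 0.06, 0.06, 0.06], twist=[-0.0555, -0.0555, -0.0555, -0.0555, -0.0555, -0.0555, -0.0555, 0])

```text
time_s: 2.4
position: [0.189, -0.5165, 0.2313]
tool_rot: [[0.001, 1.0, -0.0], [1.0, -0.001, -0.0], [-0.0, -0.0, -1.0]]
ft_force: [0.6, 0.2, -0.3]
grip_width: 0.0398
gripper_force: 0.0
```

Request:
step_arm([
  [0.35, 0.36, 0],
  [0.35, 0.36, 0],
  [0.35, 0.36, 0],
  [0.35, 0.36, 0],
  [0.35, 0.36, 0],
  [0.35, 0.36, 0],
  [0.35, 0.37, 0],
  [0, 0, 0.5],
  [0, 0, 0.5],
  [0, 0, 0.5],
], fingers=[0.06, 0.06, 0.06, 0.06, 0.06, 0.06, 0.06, 0.06, 0.06, 0.06], twist=[0, 0, 0, 0, 0, 0, 0, 0, 0, 0])

```text
time_s: 3.65
position: [0.442, -0.2712, 0.0801]
tool_rot: [[0.003, 1.0, 0.001], [1.0, -0.003, -0.001], [-0.001, 0.001, -1.0]]
ft_force: [1.0, -1.2, 0.0]
grip_width: 0.0403
gripper_force: 0.0
```

```bash
cat > t.py <<'E'
from h import *
import sys
s=monitor.observe(); print(s["time_s"],np.round(s["position"],4),np.round(s["ft_force"],1))
out={}
for cam in("top","scene"):
    im,dp=optics.get_image(cam)
    p=cloud(cam,dp,np.ones(dp.shape,bool))
    for q in("tin_deep","tin_flat_a"):
        for t in models.trace(cam,q)[:2 if "flat" in q else 1]:
            c=cloud(cam,dp,t["mask"])
            h=.042 if "deep" in q else .020
            s=c[abs(c[:,2]-h)<.006]
            if len(s)>20:
                (x,y),r=cv2.minEnclosingCircle(s[:,:2].astype(np.float32))
                print(cam,q,round(t["confidence"],2),"mean",s.mean(0).round(4)[:2],"circ",round(x,4),round(y,4),round(r,4))
if len(sys.argv)>1: cv2.imwrite(f"pics/{sys.argv[1]}.png",im)
E
python3 t.py
```

```text
3.65 [ 0.442  -0.2712  0.0801] [ 1.  -1.2  0. ]
top tin_deep 0.69 mean [ 0.4592 -0.1803] circ 0.4528 -0.1866 0.0424
top tin_flat_a 0.71 mean [ 0.5351 -0.1952] circ 0.5351 -0.1947 0.0451
top tin_flat_a 0.59 mean [ 0.625  -0.1957] circ 0.6253 -0.1958 0.0455
scene tin_deep 0.93 mean [ 0.4452 -0.1967] circ 0.4432 -0.1966 0.0468
scene tin_flat_a 0.71 mean [ 0.5354 -0.1968] circ 0.5363 -0.1942 0.0471
scene tin_flat_a 0.43 mean [0.5936 0.2616] circ 0.5924 0.2499 0.1974
```

Request:
step_arm([
  [0, 0, 0.35],
  [0, 0, 0.36],
  [0, 0, 0],
  [0.1, 0, 0],
  [0.1, 0, 0],
  [0.1, 0, 0],
  [0.1, 0, 0],
  [0.1, 0, 0],
], fingers=[0.06, 0.06, 0.06, 0.06, 0.06, 0.06, 0.06, 0.06], twist=[0, 0, 0, 0, 0, 0, 0, 0])

```text
time_s: 4.95
position: [0.442, -0.2208, 0.0106]
tool_rot: [[-0.001, 1.0, 0.0], [1.0, 0.001, -0.0], [-0.0, 0.0, -1.0]]
ft_force: [0.8, -2.1, 2.0]
grip_width: 0.0404
gripper_force: 0.8
```

```bash
python3 t.py s1
```

```text
4.95 [ 0.442  -0.2208  0.0106] [ 0.8 -2.1  2. ]
top tin_deep 0.39 mean [ 0.4682 -0.144 ] circ 0.466 -0.1446 0.0215
top tin_flat_a 0.76 mean [ 0.6242 -0.1966] circ 0.6244 -0.1964 0.0449
top tin_flat_a 0.74 mean [ 0.5481 -0.1854] circ 0.5356 -0.1946 0.0447
scene tin_deep 0.76 mean [ 0.4565 -0.1551] circ 0.4443 -0.167 0.0468
scene tin_flat_a 0.82 mean [ 0.6253 -0.1966] circ 0.6248 -0.1963 0.0465
scene tin_flat_a 0.68 mean [ 0.536  -0.1971] circ 0.5421 -0.1991 0.0529
```

View pics/s1.png

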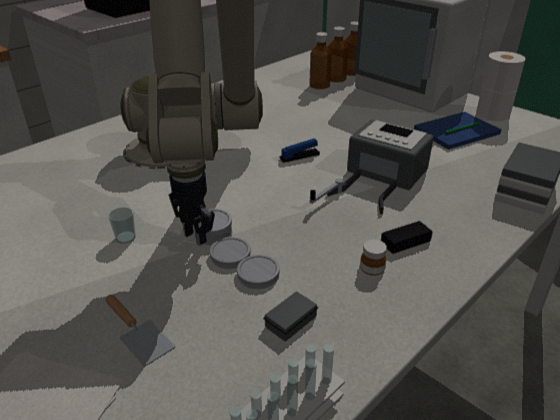

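The scene view shows the deep tin at (217,222), clear of its neighbours and ahead of the fingers. The flat tins at (230,251) and (258,270) haven't moved. I'll keep pushing.

Request:
step_arm([
  [0.12, 0, 0],
  [0.12, 0, 0],
  [0.12, 0, 0],
  [0.12, 0, 0],
  [0.12, 0, 0],
  [0.12, 0, 0],
  [0.12, 0, 0],
  [0.12, 0, 0],
  [0.1, 0, 0],
  [0, 0, 0],
], fingers=[0.06, 0.06, 0.06, 0.06, 0.06, 0.06, 0.06, 0.06, 0.06, 0.06], twist=[0, 0, 0, 0, 0, 0, 0, 0, 0, 0])

```text
time_s: 6.5
position: [0.4417, -0.1146, 0.0103]
tool_rot: [[-0.001, 1.0, -0.0], [1.0, 0.001, 0.0], [0.0, -0.0, -1.0]]
ft_force: [-0.7, 0.1, -0.1]
grip_width: 0.0401
gripper_force: 0.0
```

Request:
step_arm([
  [-0.3, 0, 0],
  [-0.3, 0, 0],
  [0, 0, 0],
], fingers=[0.06, 0.06, 0.06], twist=[0, 0, 0])

```text
time_s: 6.88
position: [0.4421, -0.1772, 0.0103]
tool_rot: [[0.002, 1.0, 0.001], [1.0, -0.002, -0.001], [-0.001, 0.001, -1.0]]
ft_force: [0.3, 0.7, -1.0]
grip_width: 0.0406
gripper_force: 0.0
```

```bash
python3 t.py
```

```text
6.875 [ 0.4421 -0.1772  0.0103] [ 0.3  0.7 -1. ]
top tin_deep 0.95 mean [ 0.451 -0.055] circ 0.4447 -0.0634 0.0443
top tin_flat_a 0.94 mean [ 0.6247 -0.1954] circ 0.6234 -0.1948 0.0475
top tin_flat_a 0.55 mean [ 0.5489 -0.2044] circ 0.5366 -0.1959 0.0443
scene tin_deep 0.91 mean [ 0.4446 -0.0644] circ 0.4436 -0.0642 0.0472
scene tin_flat_a 0.94 mean [ 0.5353 -0.1967] circ 0.538 -0.1941 0.0503
scene tin_flat_a 0.62 mean [ 0.6258 -0.1968] circ 0.6234 -0.1974 0.0472
```

Request:
step_arm([
  [0, 0, -0.35],
  [0.0, -0.32, -0.35],
  [0.44, -0.32, 0],
  [0.44, 0, 0],
  [0, 0, 0],
  [0, 0, 0],
  [0, 0, 0],
  [0, 0, 0],
  [0, 0, 0],
  [0, 0, 0],
], fingers=[0.06, 0.06, 0.06, 0.06, 0.06, 0.06, 0.06, 0.06, 0.06, 0.06], twist=[0, 0, 0, 0.055, 0.055, 0.055, 0.055, 0.055, 0.055, 0.055])

```text
time_s: 8.43
position: [0.3777, -0.0869, 0.0804]
tool_rot: [[0.937, 0.349, -0.0], [0.349, -0.937, 0.0], [0.0, -0.0, -1.0]]
ft_force: [-0.6, -0.1, -0.4]
grip_width: 0.0402
gripper_force: 0.0
```

Request:
step_arm([
  [0, 0, 0.35],
  [0, 0, 0.35],
  [0, 0, 0],
], fingers=[0.06, 0.06, 0.06], twist=[0, 0, 0])

```text
time_s: 8.8
position: [0.3768, -0.0865, 0.0092]
tool_rot: [[0.935, 0.354, -0.004], [0.354, -0.935, 0.002], [-0.003, -0.004, -1.0]]
ft_force: [-0.6, 1.1, 0.0]
grip_width: 0.0399
gripper_force: 0.0
```

Request:
step_arm([
  [0.1, 0.03, 0],
  [0.1, 0, 0],
  [0.1, 0, 0],
  [0.15, 0, 0],
  [0.15, 0, 0],
  [0.15, 0, 0],
  [0.15, 0, 0],
  [0.15, 0, 0],
  [0.15, 0, 0],
  [0.15, 0, 0],
], fingers=[0.06, 0.06, 0.06, 0.06, 0.06, 0.06, 0.06, 0.06, 0.06, 0.06], twist=[0, 0, 0, 0, 0, 0, 0, 0, 0, 0])

```text
time_s: 10.05
position: [0.506, -0.042, 0.0103]
tool_rot: [[0.935, 0.354, -0.0], [0.354, -0.935, 0.0], [-0.0, -0.0, -1.0]]
ft_force: [-1.4, -0.5, 1.9]
grip_width: 0.0402
gripper_force: 0.9
```

Request:
step_arm([
  [0.15, 0, 0],
  [0.15, 0, 0],
  [0.15, 0, 0],
  [0.15, 0, 0],
  [0.15, 0, 0],
  [0.1, 0, 0],
  [0, 0, 0],
  [-0.35, 0, 0],
  [0, 0, 0],
], fingers=[0.06, 0.06, 0.06, 0.06, 0.06, 0.06, 0.06, 0.06, 0.06], twist=[0, 0, 0, 0, 0, 0, 0, 0, 0])

```text
time_s: 11.18
position: [0.55, -0.025, 0.0102]
tool_rot: [[0.936, 0.353, -0.002], [0.353, -0.936, 0.001], [-0.002, -0.001, -1.0]]
ft_force: [0.6, -0.0, -0.3]
grip_width: 0.04
gripper_force: 0.0
```

```bash
python3 t.py
```

```text
11.175 [ 0.55   -0.025   0.0102] [ 0.6 -0.  -0.3]
top tin_deep 0.64 mean [0.5568 0.2515] circ 0.5727 0.2296 0.1145
top tin_flat_a 0.94 mean [ 0.5347 -0.195 ] circ 0.5351 -0.1953 0.0452
top tin_flat_a 0.73 mean [ 0.6249 -0.1951] circ 0.6253 -0.1949 0.0453
scene tin_deep 0.74 mean [0.6368 0.0032] circ 0.6346 0.005 0.047
scene tin_flat_a 0.95 mean [ 0.5351 -0.1967] circ 0.5331 -0.1966 0.0472
scene tin_flat_a 0.61 mean [ 0.6252 -0.1976] circ 0.6237 -0.1947 0.0469
```

Request:
step_arm([
  [0, 0, -0.35],
  [0, 0.37, -0.35],
  [0.39, 0.36, 0],
  [0.39, 0, 0],
  [0, 0, 0],
  [0, 0, 0],
  [0, 0, 0],
  [0, 0, 0],
  [0, 0, 0],
  [0, 0, 0],
], fingers=[0.06, 0.06, 0.06, 0.06, 0.06, 0.06, 0.06, 0.06, 0.06, 0.06], twist=[0, 0, 0, -0.056, -0.056, -0.056, -0.056, -0.056, -0.056, -0.056])

```text
time_s: 12.72
position: [0.6509, -0.0651, 0.0801]
tool_rot: [[-0.029, 1.0, -0.0], [1.0, 0.029, 0.0], [0.0, -0.0, -1.0]]
ft_force: [-1.2, 0.7, -0.5]
grip_width: 0.0405
gripper_force: 0.0
```

Request:
step_arm([
  [0, 0, 0],
  [0, 0, 0.35],
  [0, 0, 0.35],
  [0, 0, 0],
], fingers=[0.06, 0.06, 0.06, 0.06], twist=[-0.054, 0, 0, 0])

```text
time_s: 13.22
position: [0.6495, -0.0648, 0.0079]
tool_rot: [[-0.191, 0.982, -0.005], [0.982, 0.191, 0.002], [0.002, -0.005, -1.0]]
ft_force: [-0.8, 0.3, 0.2]
grip_width: 0.0406
gripper_force: 0.0
```

```bash
python3 t.py
```

```text
13.225 [ 0.6495 -0.0648  0.0079] [-0.8  0.3  0.2]
top tin_flat_a 0.97 mean [ 0.5346 -0.195 ] circ 0.5345 -0.1953 0.0452
top tin_flat_a 0.84 mean [ 0.6247 -0.194 ] circ 0.6253 -0.1939 0.0452
scene tin_flat_a 0.98 mean [ 0.5355 -0.1972] circ 0.5365 -0.2003 0.0512
scene tin_flat_a 0.65 mean [ 0.6254 -0.1963] circ 0.6251 -0.1949 0.0469
```

Request:
step_arm([
  [0.1, -0.01, 0],
  [0.1, -0.01, 0],
  [0.14, 0, 0],
  [0.14, 0, 0],
  [0.14, 0, 0],
  [0.14, 0, 0],
  [0.14, 0, 0],
  [0.14, 0, 0],
  [0.14, 0, 0],
  [0, 0, 0],
], fingers=[0.06, 0.06, 0.06, 0.06, 0.06, 0.06, 0.06, 0.06, 0.06, 0.06], twist=[0, 0, 0, 0, 0, 0, 0, 0, 0, 0])

```text
time_s: 14.78
position: [0.6257, 0.0514, 0.0102]
tool_rot: [[-0.192, 0.981, -0.001], [0.981, 0.192, 0.0], [0.001, -0.001, -1.0]]
ft_force: [-0.7, -0.2, 0.2]
grip_width: 0.0401
gripper_force: 0.0
```

```bash
python3 t.py s2
```

```text
14.775 [0.6257 0.0514 0.0102] [-0.7 -0.2  0.2]
top tin_flat_a 0.97 mean [ 0.6248 -0.1953] circ 0.6252 -0.1954 0.0454
top tin_flat_a 0.71 mean [ 0.5348 -0.195 ] circ 0.5348 -0.1954 0.0452
scene tin_deep 0.71 mean [0.622  0.0814] circ 0.6253 0.0944 0.0407
scene tin_flat_a 0.92 mean [ 0.625  -0.1966] circ 0.6258 -0.1945 0.0473
scene tin_flat_a 0.64 mean [ 0.5351 -0.1972] circ 0.5343 -0.1967 0.0467
```

View pics/s2.png

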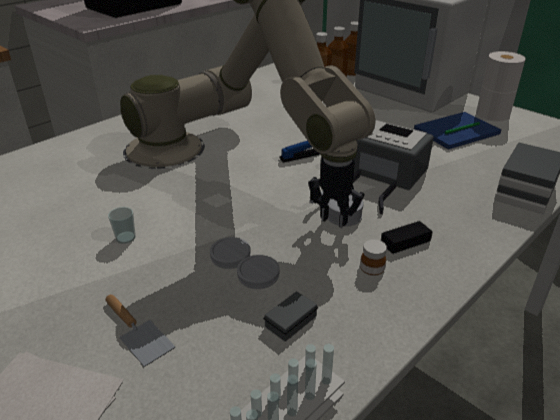

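The scene view shows the tin ahead of the fingers at (345,210), between the knob and the right flare and entering the mouth. I'll push on into the bay.

Request:
step_arm([
  [0.12, 0, 0],
  [0.13, 0, 0],
  [0.13, 0, 0],
  [0.13, 0, 0],
  [0.13, 0, 0],
  [0.13, 0, 0],
  [0.13, 0, 0],
  [0.13, 0, 0],
  [0.13, 0, 0],
  [0, 0, 0],
], fingers=[0.06, 0.06, 0.06, 0.06, 0.06, 0.06, 0.06, 0.06, 0.06, 0.06], twist=[0, 0, 0, 0, 0, 0, 0, 0, 0, 0])

```text
time_s: 16.32
position: [0.6038, 0.165, 0.0104]
tool_rot: [[-0.192, 0.981, 0.0], [0.981, 0.192, 0.0], [0.0, 0.0, -1.0]]
ft_force: [0.5, 0.4, 0.0]
grip_width: 0.0406
gripper_force: 0.0
```

Request:
step_arm([
  [0.06, 0, 0],
  [0.06, 0, 0],
  [0.06, 0, 0],
  [0.06, 0, 0],
  [0, 0, 0],
], fingers=[0.06, 0.06, 0.06, 0.06, 0.06], twist=[0, 0, 0, 0, 0])

```text
time_s: 16.95
position: [0.5993, 0.188, 0.0103]
tool_rot: [[-0.192, 0.981, 0.0], [0.981, 0.192, 0.0], [0.0, 0.0, -1.0]]
ft_force: [-1.2, -0.9, 1.4]
grip_width: 0.0405
gripper_force: 0.0
```

```bash
python3 t.py
```

```text
16.95 [0.5993 0.188  0.0103] [-1.2 -0.9  1.4]
top tin_flat_a 0.77 mean [ 0.6245 -0.1947] circ 0.6249 -0.1947 0.045
top tin_flat_a 0.74 mean [ 0.5354 -0.1942] circ 0.5351 -0.1949 0.0448
scene tin_deep 0.68 mean [0.5903 0.224 ] circ 0.5889 0.2367 0.0474
scene tin_flat_a 0.83 mean [ 0.6259 -0.1966] circ 0.6249 -0.1949 0.0462
scene tin_flat_a 0.6 mean [ 0.5346 -0.1966] circ 0.5383 -0.1977 0.0499
```

Request:
step_arm([
  [0.02, 0, 0],
  [0.01, 0, 0],
  [0, 0, 0],
], fingers=[0.06, 0.06, 0.06], twist=[0, 0, 0])

```text
time_s: 17.62
position: [0.5988, 0.1905, 0.0103]
tool_rot: [[-0.191, 0.982, -0.0], [0.982, 0.191, 0.0], [0.0, -0.0, -1.0]]
ft_force: [1.0, -0.1, -0.4]
grip_width: 0.0401
gripper_force: 0.1
```

Request:
step_arm([
  [0.02, 0, 0],
  [0.01, 0, 0],
  [0, 0, 0],
], fingers=[0.06, 0.06, 0.06], twist=[0, 0, 0])

```text
time_s: 18.0
position: [0.5982, 0.1935, 0.0103]
tool_rot: [[-0.191, 0.982, 0.0], [0.982, 0.191, 0.0], [0.0, 0.0, -1.0]]
ft_force: [1.0, 0.1, -0.7]
grip_width: 0.0399
gripper_force: 0.0
```

Request:
step_arm([
  [0.02, 0, 0],
  [0.01, 0, 0],
  [0, 0, 0],
], fingers=[0.06, 0.06, 0.06], twist=[0, 0, 0])

```text
time_s: 18.38
position: [0.5977, 0.1965, 0.0103]
tool_rot: [[-0.191, 0.982, 0.0], [0.982, 0.191, 0.0], [0.0, 0.0, -1.0]]
ft_force: [0.5, -0.5, -0.1]
grip_width: 0.0397
gripper_force: 0.0
```

Request:
step_arm([
  [-0.2, 0, 0],
  [-0.5, 0, 0],
  [-0.5, 0, 0],
  [-0.5, 0, 0],
  [0, 0, -0.5],
  [0, 0, -0.5],
  [0, 0, 0],
], fingers=[0.06, 0.06, 0.06, 0.06, 0.06, 0.06, 0.06], twist=[0, 0, 0, 0, 0, 0, 0])

```text
time_s: 19.25
position: [0.6319, 0.0278, 0.1145]
tool_rot: [[-0.19, 0.982, 0.008], [0.982, 0.19, -0.001], [-0.003, 0.008, -1.0]]
ft_force: [0.5, -1.1, -1.0]
grip_width: 0.0397
gripper_force: 0.0
```

```bash
python3 t.py; python3 - <<'E'
from h import *
for cam in("top","scene"):
    im,dp=optics.get_image(cam); p=cloud(cam,dp,np.ones(dp.shape,bool))
    k=p[(abs(p[:,0]-.53)<.08)&(p[:,1]<.2)&(p[:,1]>-.05)&(p[:,2]>.044)&(p[:,2]<.066)]; 
    if len(k): print(cam,"knob",np.median(k,0),k.min(0),k.max(0),len(k))
    b=p[(abs(p[:,0]-.588)<.06)&(p[:,1]<.3)&(p[:,1]>.17)&(abs(p[:,2]-.042)<.006)]
    (x,y),r=cv2.minEnclosingCircle(b[:,:2].astype(np.float32)); print(cam,"tin",x,y,r,b.min(0),len(b))
    x0,x1,y0,y1=(80,260,130,265) if cam=="top" else (280,460,110,245)
    cv2.imwrite(f"pics/{cam}d.png",cv2.resize(im[y0:y1,x0:x1],None,fx=4,fy=4))
E
```

```text
19.25 [0.6319 0.0278 0.1145] [ 0.5 -1.1 -1. ]
top tin_deep 0.82 mean [0.589  0.2435] circ 0.59 0.2439 0.0452
top tin_flat_a 0.87 mean [ 0.625  -0.1973] circ 0.6253 -0.1974 0.0442
top tin_flat_a 0.71 mean [ 0.5356 -0.1945] circ 0.5348 -0.195 0.0451
scene tin_deep 0.76 mean [0.5932 0.2435] circ 0.5907 0.2432 0.0463
scene tin_flat_a 0.97 mean [ 0.6246 -0.1966] circ 0.6241 -0.1956 0.0477
scene tin_flat_a 0.6 mean [ 0.5356 -0.1969] circ 0.5362 -0.1961 0.0466
top tin 0.5862268209457397 0.2593550682067871 0.06031012535095215 [0.52974222 0.2000905  0.03601749] 764
scene knob [0.5454761  0.06360264 0.05212857] [0.53788053 0.05884902 0.04432381] [0.55264723 0.07528193 0.05722177] 33
scene tin 0.5867087841033936 0.2583100497722626 0.06199107691645622 [0.5322455  0.19729167 0.03604232] 540
```

View pics/scened.png

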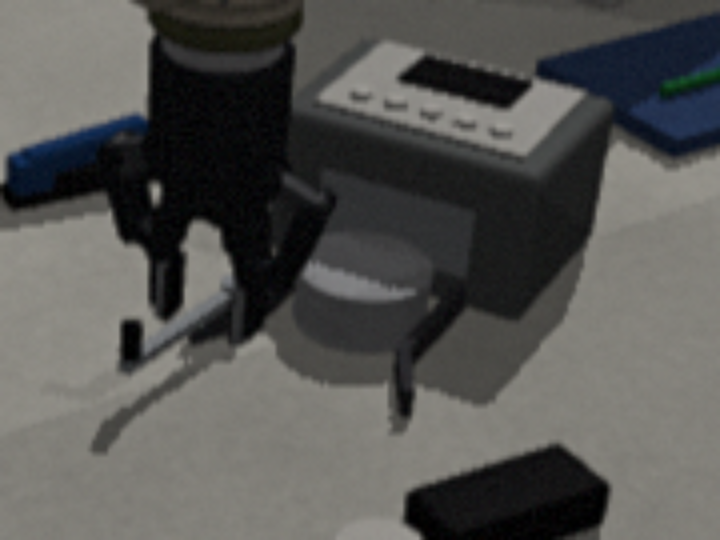

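The scene crop shows the tin seated against the counter between the walls. Both cameras give about (0.590, 0.244). The gate is still open with its knob at (0.545, 0.064). Next I position shut fingers behind the knob.

Request:
step_arm([
  [0.2, -0.4, 0],
  [0.2, -0.4, 0],
  [0.18, -0.41, 0],
  [0, 0, 0],
  [0, 0, 0],
  [0, 0, 0],
  [0, 0, 0],
  [0, 0, 0],
  [0, 0, 0],
  [0, 0, 0],
], fingers=[1, 1, 1, 1, 1, 1, 1, 1, 1, 1], twist=[0, 0, 0, 0.054, 0.054, 0.054, 0.054, 0.054, 0.054, 0.054])

```text
time_s: 20.9
position: [0.5002, 0.0633, 0.11]
tool_rot: [[0.842, 0.54, -0.001], [0.54, -0.842, 0.0], [-0.0, -0.0, -1.0]]
ft_force: [-0.1, -0.9, -0.6]
grip_width: 0.0002
gripper_force: 0.0
```

Request:
step_arm([
  [0, 0, 0],
  [0, 0, 0],
  [0, 0, 0],
  [0, 0, 0],
], fingers=[1, 1, 1, 1], twist=[0.054, 0.054, 0.054, 0])

```text
time_s: 21.4
position: [0.5002, 0.0633, 0.1101]
tool_rot: [[0.998, 0.068, -0.0], [0.068, -0.998, 0.0], [-0.0, -0.0, -1.0]]
ft_force: [0.0, -0.2, 0.7]
grip_width: -0.0
gripper_force: 0.0
```

Request:
step_arm([
  [0, 0, 0.33],
  [0, 0, 0.34],
  [0.12, 0, 0],
  [0.13, 0, 0],
  [0, 0, 0],
], fingers=[1, 1, 1, 1, 1], twist=[0, 0, 0, 0, 0])

```text
time_s: 22.02
position: [0.5272, 0.0649, 0.0445]
tool_rot: [[0.998, 0.067, 0.003], [0.067, -0.998, -0.0], [0.003, 0.001, -1.0]]
ft_force: [-0.5, -0.2, -0.6]
grip_width: 0.0002
gripper_force: 0.0
```

Request:
step_arm([
  [0.098, 0.011, 0],
  [0.098, 0.011, 0],
  [0.098, 0.011, 0],
  [0.098, 0.011, 0],
  [0.098, 0.011, 0],
  [0.098, 0.011, 0],
  [0.098, 0.011, 0],
  [0.098, 0.011, 0],
  [0.098, 0.011, 0],
  [0, 0, 0],
], fingers=[1, 1, 1, 1, 1, 1, 1, 1, 1, 1], twist=[-0.0278, -0.0278, -0.0278, -0.0278, -0.0278, -0.0278, -0.0278, -0.0278, -0.0278, 0])

```text
time_s: 23.28
position: [0.6082, 0.0911, 0.0441]
tool_rot: [[0.658, 0.753, 0.001], [0.753, -0.658, -0.0], [0.001, 0.001, -1.0]]
ft_force: [-1.2, 1.2, 0.3]
grip_width: -0.0001
gripper_force: 0.0
```

```bash
cat > g.py <<'E'
from h import *
s=monitor.observe(); print(s["time_s"],np.round(s["position"],4),np.round(s["ft_force"],1))
R=np.array(s["tool_rot"]); tp=np.array(s["position"])
for cam in("top","scene"):
    im,dp=optics.get_image(cam)
    for q in("gate_knob","tin_deep"):
        for t in models.trace(cam,q)[:1]:
            c=cloud(cam,dp,t["mask"]); c=c[(c[:,2]>.03)&(c[:,2]<.066)]
            if len(c)>3: print(cam,q,round(t["confidence"],2),np.median(c,0).round(4),c.min(0).round(3),c.max(0).round(3),len(c))
x0,x1,y0,y1=280,460,110,245
cv2.imwrite("pics/g%d.png"%int(s["time_s"]*100),cv2.resize(im[y0:y1,x0:x1],None,fx=4,fy=4)); print("pics/g%d.png"%int(s["time_s"]*100))
E
python3 g.py; cp $(ls -t pics/g*.png|head -1) pics/gA.png
```

```text
23.275 [0.6082 0.0911 0.0441] [-1.2  1.2  0.3]
top gate_knob 0.31 [ 0.3058 -0.3379  0.0502] [ 0.282 -0.348  0.031] [ 0.333 -0.297  0.066] 95
top tin_deep 0.96 [0.5925 0.2636 0.0407] [0.55  0.24  0.031] [0.634 0.289 0.049] 359
scene gate_knob 0.47 [0.6241 0.0997 0.0424] [0.618 0.095 0.031] [0.629 0.104 0.056] 37
scene tin_deep 0.58 [0.592  0.2402 0.0374] [0.546 0.196 0.03 ] [0.635 0.288 0.043] 543
pics/g2327.png
```

View pics/gA.png

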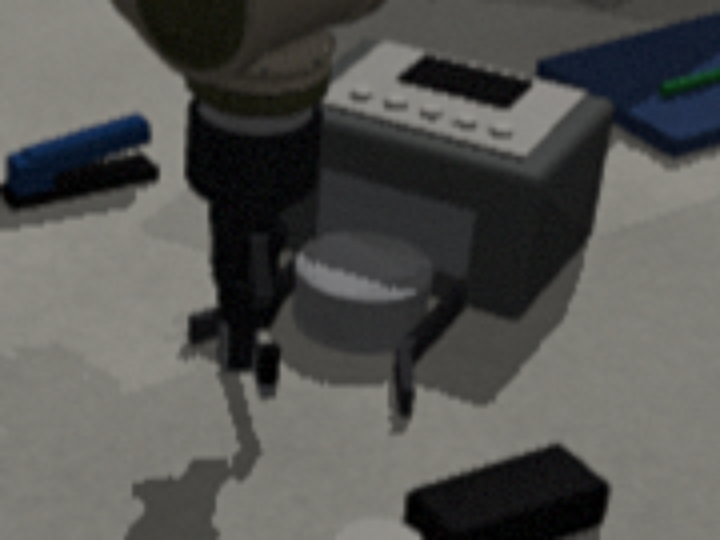

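The scene crop shows the knob at (265,360) being carried ahead of the fingers, with the gate about half shut and the tin undisturbed. I continue the arc.

Request:
step_arm([
  [0.098, 0.011, 0],
  [0.098, 0.011, 0],
  [0.098, 0.011, 0],
  [0.098, 0.011, 0],
  [0.098, 0.011, 0],
  [0.098, 0.011, 0],
  [0.098, 0.011, 0],
  [0.098, 0.011, 0],
  [0, 0, 0],
], fingers=[1, 1, 1, 1, 1, 1, 1, 1, 1], twist=[-0.0278, -0.0278, -0.0278, -0.0278, -0.0278, -0.0278, -0.0278, -0.0278, 0])

```text
time_s: 24.7
position: [0.6464, 0.1581, 0.0433]
tool_rot: [[0.02, 1.0, -0.0], [1.0, -0.02, 0.0], [0.0, -0.0, -1.0]]
ft_force: [-0.6, 0.5, -0.2]
grip_width: 0.0004
gripper_force: 0.0
```

```bash
python3 g.py
```

```text
24.7 [0.6464 0.1581 0.0433] [-0.6  0.5 -0.2]
scene gate_knob 0.78 [0.5578 0.1746 0.0316] [0.528 0.167 0.03 ] [0.655 0.185 0.037] 67
scene tin_deep 0.52 [0.5886 0.2075 0.0368] [0.557 0.149 0.03 ] [0.635 0.285 0.063] 84
pics/g2470.png
```

Request:
step_arm([
  [0.08, 0.01, 0],
  [0.05, 0.005, 0],
  [0.03, 0, 0],
  [0, 0, 0],
], fingers=[1, 1, 1, 1], twist=[-0.0278, -0.0278, 0, 0])

```text
time_s: 25.5
position: [0.6473, 0.1738, 0.0433]
tool_rot: [[-0.153, 0.988, -0.0], [0.988, 0.153, 0.0], [0.0, -0.0, -1.0]]
ft_force: [0.3, 0.8, -0.1]
grip_width: -0.0003
gripper_force: 0.0
```

Request:
step_arm([
  [0.02, 0, 0],
  [0.01, 0, 0],
  [0, 0, 0],
], fingers=[1, 1, 1], twist=[0, 0, 0])

```text
time_s: 25.88
position: [0.6469, 0.1767, 0.0433]
tool_rot: [[-0.154, 0.988, -0.0], [0.988, 0.154, 0.0], [0.0, -0.0, -1.0]]
ft_force: [-0.4, -0.0, 0.3]
grip_width: -0.0003
gripper_force: 0.0
```

Request:
step_arm([
  [0.02, 0, 0],
  [0.01, 0, 0],
  [0, 0, 0],
], fingers=[1, 1, 1], twist=[0, 0, 0])

```text
time_s: 26.25
position: [0.6464, 0.1798, 0.0433]
tool_rot: [[-0.155, 0.988, -0.0], [0.988, 0.155, 0.0], [0.0, -0.0, -1.0]]
ft_force: [-0.3, -0.2, 0.5]
grip_width: 0.0002
gripper_force: 0.0
```

```bash
python3 g.py; cp $(ls -t pics/g2*.png|head -1) pics/gB.png
```

```text
26.25 [0.6464 0.1798 0.0433] [-0.3 -0.2  0.5]
top gate_knob 0.52 [0.5429 0.1789 0.0353] [0.528 0.167 0.03 ] [0.567 0.185 0.042] 61
scene gate_knob 0.77 [0.577  0.1827 0.0317] [0.529 0.167 0.03 ] [0.654 0.201 0.038] 78
scene tin_deep 0.7 [0.5808 0.2152 0.0373] [0.544 0.199 0.03 ] [0.634 0.285 0.044] 168
pics/g2625.png
```

View pics/gB.png

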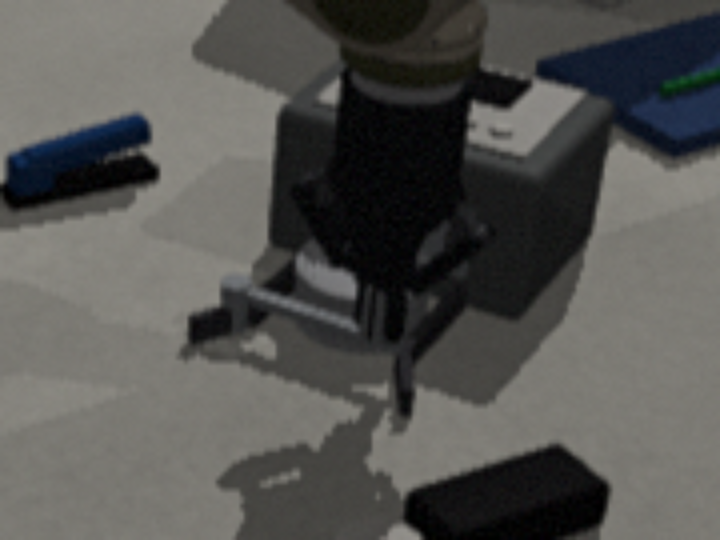

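The crop shows the bar lying across the mouth from (235,290) to (360,325), almost shut. I keep edging it toward the stop.

Request:
step_arm([
  [0.02, 0, 0],
  [0, 0, 0],
  [0, 0, 0],
], fingers=[1, 1, 1], twist=[0, 0, 0])

```text
time_s: 26.92
position: [0.6461, 0.1817, 0.0433]
tool_rot: [[-0.155, 0.988, -0.0], [0.988, 0.155, 0.0], [0.0, -0.0, -1.0]]
ft_force: [0.8, -0.7, 0.3]
grip_width: -0.0001
gripper_force: 0.0
```

Request:
step_arm([
  [0.02, 0, 0],
  [0, 0, 0],
  [0, 0, 0],
], fingers=[1, 1, 1], twist=[0, 0, 0])

```text
time_s: 27.3
position: [0.646, 0.1828, 0.0433]
tool_rot: [[-0.154, 0.988, 0.0], [0.988, 0.154, -0.001], [-0.001, -0.0, -1.0]]
ft_force: [0.4, -4.6, 0.4]
grip_width: 0.0003
gripper_force: 2.7
```

Force is up to 4.6 N, so the gate is on its stop. I back off and check.

Request:
step_arm([
  [0.01, 0, 0],
  [-0.2, 0, 0],
  [-0.4, 0, 0],
  [-0.4, 0, -0.3],
  [0, 0, -0.6],
  [0, 0, -0.6],
  [-0.4, 0, 0],
  [0, 0, 0],
], fingers=[1, 1, 1, 1, 1, 1, 1, 1], twist=[0, 0, 0, 0, 0, 0, 0, 0])

```text
time_s: 28.3
position: [0.6676, 0.0435, 0.1936]
tool_rot: [[-0.151, 0.988, 0.001], [0.988, 0.151, 0.0], [-0.0, 0.001, -1.0]]
ft_force: [0.4, -0.3, -0.3]
grip_width: -0.0001
gripper_force: 0.0
```

```bash
python3 t.py; python3 g.py; python3 - <<'E'
from h import *
for cam in("top","scene"):
    im,dp=optics.get_image(cam); p=cloud(cam,dp,np.ones(dp.shape,bool))
    k=p[(abs(p[:,0]-.64)<.04)&(abs(p[:,1]-.19)<.03)&(p[:,2]>.048)&(p[:,2]<.066)]
    if len(k): print(cam,"knob",np.median(k,0),len(k))
cv2.imwrite("pics/end.png",im)
E
```

```text
28.3 [0.6676 0.0435 0.1936] [ 0.4 -0.3 -0.3]
top tin_deep 0.97 mean [0.592  0.2538] circ 0.5906 0.2455 0.0447
top tin_flat_a 0.9 mean [ 0.6251 -0.1957] circ 0.6253 -0.1956 0.0454
top tin_flat_a 0.87 mean [ 0.5348 -0.1953] circ 0.5352 -0.1955 0.0455
scene tin_deep 0.92 mean [0.589  0.2424] circ 0.5885 0.2441 0.0468
scene tin_flat_a 0.85 mean [ 0.625  -0.1967] circ 0.6232 -0.1961 0.0472
scene tin_flat_a 0.8 mean [ 0.5351 -0.197 ] circ 0.5356 -0.1964 0.046
28.6 [0.6671 0.047  0.193 ] [ 0.2 -0.6  0.3]
top tin_deep 0.87 [0.5936 0.2547 0.0404] [0.546 0.222 0.031] [0.635 0.29  0.049] 536
scene gate_knob 0.83 [0.6124 0.1903 0.0325] [0.525 0.166 0.03 ] [0.655 0.205 0.058] 143
scene tin_deep 0.69 [0.5915 0.2408 0.0376] [0.543 0.189 0.03 ] [0.635 0.291 0.043] 551
pics/g2860.png
scene knob [0.64827524 0.19612342 0.05363449] 26
```

View pics/end.png

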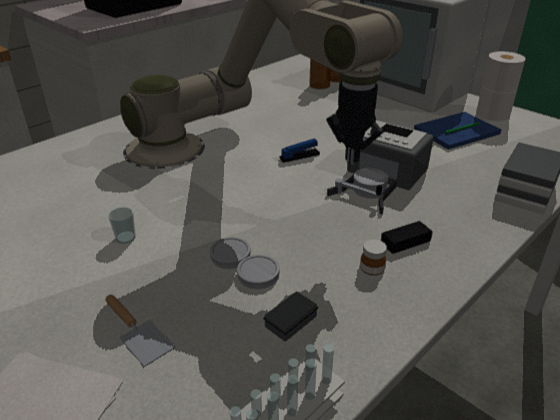

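The view shows the gate across the mouth with the knob at about (380,205), close to its predicted shut position. The tin is seated behind it, the shallow tins haven't moved, and the arm is clear.

```bash
python3 -c "
from rig import close_job
print(close_job())"
```

```text
the job is handed in; nothing more can be done
None
```

The job is handed in after about 29 s. By the last camera check the deep tin stood home in the bay, the gate was shut on its stop, the shallow tins had not moved and the arm was clear; no verdict was returned.

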